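Assemble a digestion vessel

TASK

Assemble the digestion vessel in the wide steel jacket, from the bottom up: first stand the white cup in the jacket's bore, open end up, then close the cup with the white stemmed lid, then slip the flat steel ring over the lid's stem, and last set the steel cap with the bar handle over the stem, onto the ring. Every piece must sit fully home and level on the one below (nothing is screwed down); the narrow jacket stays empty, and the jug and the bottle stay where they stand.

Things in the scene. Friction and masses are not known exactly. Their poses are not given: they have to be found in the camera images.
- jacket_wide: Wide jacket (target), fixed: round steel pot 70 mm outside on a square aluminium plate 92 x 92 x 6, 52 tall over all. Bore 52 across, its flat floor 8 above the bench; the top 8 flares to a mouth 60 and rim 78 across. Origin on the bore's axis at bench level, z up. The cup, home, stands on the bore's floor and rises 36 above the rim.
- jacket_narrow: Narrow jacket (not used), fixed: same plate and height as the wide one, but 48 mm outside (rim 56) and a bore of only 30, too small for the cup. Origin on its axis at bench level.
- cup_center (a point): Centre, half-way up, of the white plastic cup: plain cylinder 44 mm in diameter, 80 tall, wall 3.5 (37 inside), closed bottom, standing open end up on the bench. About 120 g. z along its axis, up.
- lid_center (a point): Centre, half-way up, of the white lid, 44 mm tall, standing on its plug. From below: plug 30 in diameter, 8 long (goes into the cup, 3.5 loose all round); flange 50 in diameter, 8 thick (rests on the cup's rim); stem 16 in diameter, 28 long, to hold it by. Flange underside 14 below this point, flange top 6 below, stem end 22 above. About 60 g. z up.
- ring_center (a point): Centre (mid-hole, half-way up) of the flat steel ring: 50 mm outside, hole 25, 12 thick, lying flat on the bench. It rests on the lid's flange with the stem through it. About 120 g. z up.
- cap_center (a point): Centre, half-way up, of the steel cap, 58 mm tall: round body 50 in diameter, 28 tall, with a blind hole below (25 across, 20 deep, takes the stem's end); on top an upright bar handle 46 long, 14 thick, 30 tall. Bar foot 1 below this point, bar top 29 above, underside 29 below. x along the bar's 46 length (grip across it, along y), z up. About 300 g.
- jug: Bystander: clear plastic measuring jug with a handle, 90 across, 120 tall, loose; origin at the centre of its underside.
- bottle: Bystander: white plastic bottle 66 across, 150 tall, loose; origin at the centre of its underside.

How it is judged (in metres and radians):
On the way, in this order (a step that is already met when the one before it is completed fails the run):
1. the cup stands home in the wide jacket (horizontal distance between cup_center and jacket_wide below 0.006 m and angle between cup_center's own z axis and vertical below 0.1 rad and height (world z) of cup_center between 0.045 and 0.051 m), for 0.2 s.
2. the lid sits home on the cup (all of step 1 and horizontal distance between lid_center and cup_center below 0.006 m and angle between lid_center's own z axis and vertical below 0.1 rad and height (world z) of lid_center between 0.099 and 0.105 m), for 0.2 s.
3. the ring lies on the lid's flange, around the stem (all of step 2 and horizontal distance between ring_center and lid_center below 0.007 m and angle between ring_center's own z axis and vertical below 0.1 rad and height (world z) of ring_center between 0.099 and 0.105 m), for 0.2 s.
4. the cap sits on the ring, over the stem (all of step 3 and horizontal distance between cap_center and lid_center below 0.007 m and angle between cap_center's own z axis and vertical below 0.1 rad and height (world z) of cap_center between 0.134 and 0.14 m), for 0.2 s.
At the end, for the whole second after the job is handed in: The cup stands on the floor of the wide jacket's bore (axes within 6 mm), the lid on the cup (within 6 mm), the ring on the lid's flange (within 7 mm of the stem's axis) and the cap on the ring over the stem (within 7 mm), each within 3 mm of its seated height, upright within 0.1 rad and at rest (all of step 4 and linear speed of each of cup, lid, ring, cap below 0.02 m/s); the robot touches nothing.
It fails at once if the jug is pushed more than 30 mm or knocked over (distance of jug from where it was at the start of the episode above 0.03 m or angle between jug's own z axis and vertical above 0.5 rad).
It fails at once if the bottle is pushed more than 30 mm or knocked over (distance of bottle from where it was at the start of the episode above 0.03 m or angle between bottle's own z axis and vertical above 0.5 rad).
It also fails if it takes over 106 s, if anything falls off the work surface, if the arm or the gripper's body presses on something with over 40 N, if the wrist force passes 120 N, or if a joint passes its speed limit or range.

ROBOT

A 6-joint arm with a two-finger parallel gripper is mounted at the origin on the work surface. World frame = base frame: x ahead of the robot, y to its left, z up, the work surface at z = 0. Lengths are in mm, angles in degrees, forces in N, time in s.
With the tool pointing down it reaches from about 350 to 950 mm from the base axis. Payload 17.4 kg.
Tool frame: the origin (TCP) lies between the finger pads; the fingertips stand 25 mm ahead of it and the grasp point (between the pads) lies 6 mm ahead of it; z points along the fingers, y is the direction in which the jaws open and shut (so a half turn about z gives the same grasp; the last joint's range is limited). The gripper opens to 93 mm and grips with 3 to 60 N. Pads are 15 mm wide; open, the fingers measure 128 mm over their backs; the gripper's body (75 mm by 188 mm) begins 65 mm behind the grasp point.
Start: joints at [74.954, 6.646, 82.598, -0, 90.757, -2.166], TCP at [150.473, 658.02, 243.646] pointing down, gripper open.
Joint ranges: [-162.19, 162.19], [-47.58, 125.68], [4.15, 143.07], [-65.23, 245.23], [0.69, 171.88], [-170.13, 170.13]. Speed limits (degrees/s): [108.29, 108.29, 127.2, 180, 180, 180].

INTERFACE

Orientations are given as [roll, pitch, yaw] about the fixed x, y, z axes, in that order (R = Rz(yaw) Ry(pitch) Rx(roll)).
In Python, from cell import env gives the robot as it stands. The module is installed in compiled form; this text tells all that it offers. Calls block until the motion is done:
- env.movep(position, orientation): joint-space move of the TCP to a pose.
- env.line_to(position, attitude=None, speed=150, f_stop=None): straight line of the TCP; attitude=None keeps the orientation; speed is the mean speed in mm/s. With f_stop (N) it stops when the force on the tool has changed by that much, and returns True; else False.
- env.movej(angles): joint-space move.
- env.command_gripper(opening, squeeze=None): opening from 0.0 (shut) to 1.0 (fully open); squeeze is the grip in N (None keeps the last); returns when the fingers have stopped.
- env.hold(seconds).
- env.solve_ik(position, orientation): joint angles nearest the present ones, or None.
- env.capture(name): name is "side" or "top" or "wrist"; returns a dict with "image" (480x640x3 uint8, red, green, blue), "vfov" (degrees; the focal length in pixels is half the picture's height over the tangent of half this angle, whatever the lens; pixels are square), "cx", "cy" (the principal point, pixels), "R" (3x3) and "t" (3): a world point X has camera coordinates R X + t. Camera axes: x right, y down, z forward; pixel columns grow to the right and rows downward; lengths in mm; the calibration is good to about 2 mm. A picture is of the moment at which its call begins. There is no depth.
A pose or a line that the arm cannot do raises env.MotionError and nothing moves.
- env.close_job(): hands the job in, once; it reports no verdict.
Readings, each from a call of its own:
- env.get_time_s(): time.
- env.get_joints(): joint angles.
- env.get_qvel(): joint speeds.
- env.get_effort(): joint torques, N m.
- env.get_position(): TCP position.
- env.get_orientation(): TCP orientation.
- env.get_wrist_force(): force on the tool from outside, world axes, zero at the start.
- env.get_moment(): the same for the moment, N m.
- env.get_gripper_width(): opening from 0.0 (shut) to 1.0 (fully open).
Only numpy, scipy, OpenCV 4.12 (cv2) and the standard library are available. Lean on these libraries where they do the work, as an engineer would, in place of code of your own. Each camera call takes 0.05 s, during which the arm holds its last target.

## Working session

There is one attempt and no reset: what is moved stays moved. The work goes in short steps, each a Python script; the robot and the scene stay as the last script left them, time stands still between calls to the robot, and variables do not carry over. Pictures are saved under pics/ and viewed, and the job is handed in when it is done.

```bash
mkdir -p pics; cat > h.py <<'E'
import numpy as np, cv2
from cell import env
def snap(name, out):
    c=env.capture(name); cv2.imwrite('pics/'+out+'.png', cv2.cvtColor(c['image'],cv2.COLOR_RGB2BGR))
    np.savez('pics/'+out+'.npz', **{k:np.array(v) for k,v in c.items()})
    return c
def load(out): return np.load('pics/'+out+'.npz')
def f(c): return 240/np.tan(np.radians(float(c['vfov']))/2)
def back(c,u,v,z):
    d=np.array(c['R']).T@np.array([(u-c['cx'])/f(c),(v-c['cy'])/f(c),1.]); o=-np.array(c['R']).T@np.array(c['t'])
    return o+d*(z-o[2])/d[2]
def proj(c,X):
    p=np.array(c['R'])@np.array(X,float)+np.array(c['t']); return f(c)*p[0]/p[2]+c['cx'], f(c)*p[1]/p[2]+c['cy']
E
python3 - <<'E'
from h import *
for n in ['top','side','wrist']:
    c=snap(n,n+'0'); print(n,c['vfov'],c['cx'],c['cy'],-np.array(c['R']).T@c['t'])
print(env.get_time_s(),env.get_orientation())
E
```

```text
top 57.02337040811906 314.2075885687952 240.97360253187566 [ 377.32490469  -13.86324598 1046.10582156]
side 54.859789530869556 315.0926128992176 230.96781934700104 [ 490.69824174 -629.06701237  764.02641924]
wrist 65.92581530186895 316.74658243636367 247.789873071557 [ 78.45342777 674.75557997 384.71694102]
0.15 [-1.79949741e+02 -2.21860714e-03  1.67121878e+02]
```

View pics/top0.png

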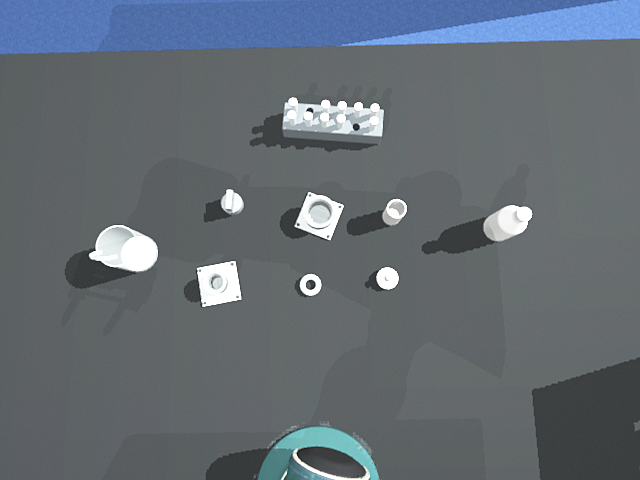

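View pics/side0.png

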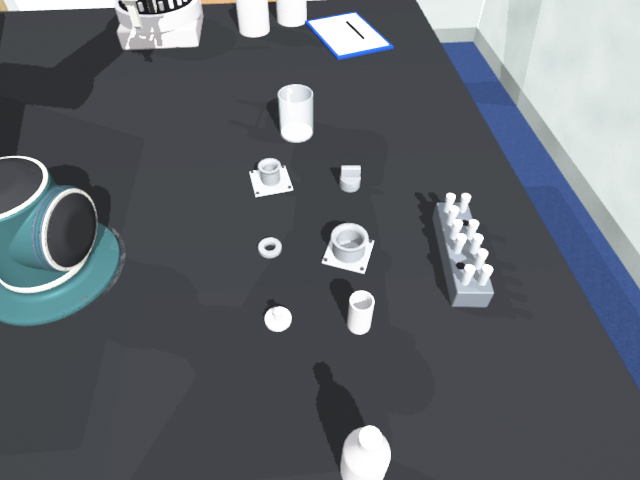

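View pics/wrist0.png

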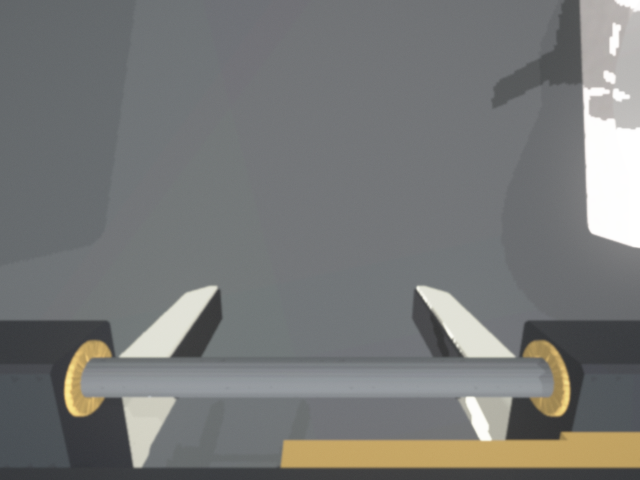

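The top view shows cap (232,202), wide jacket (320,212), cup (395,211), lid (387,279), ring (310,285) and narrow jacket (218,284). The jug is at the left and the bottle at the right. I'll enlarge both views.

```bash
python3 - <<'E'
import cv2
def crops(src,cs,out):
    im=cv2.imread(src); t=[]
    for (u,v) in cs:
        c=im[v-30:v+30,u-30:u+30]; c=cv2.resize(c,(264,264) ,interpolation=cv2.INTER_CUBIC)
        for k in range(0,60,10):
            p=int(k*4.4); cv2.line(c,(p,0),(p,5),(0,255,255),1); cv2.line(c,(0,p),(5,p),(0,255,255),1)
            cv2.putText(c,str(u-30+k),(p,14),0,.3,(0,255,255),1); cv2.putText(c,str(v-30+k),(6,p+4),0,.3,(0,255,255),1)
        t.append(c)
    cv2.imwrite(out,cv2.vconcat([cv2.hconcat(t[:3]),cv2.hconcat(t[3:])]))
crops('pics/top0.png',[(232,202),(320,214),(395,211),(387,279),(310,285),(218,284)],'pics/topc.png')
crops('pics/side0.png',[(350,178),(349,246),(360,312),(278,319),(270,247),(270,176)],'pics/sidec.png')
E
```

```text
(no output)
```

View pics/topc.png

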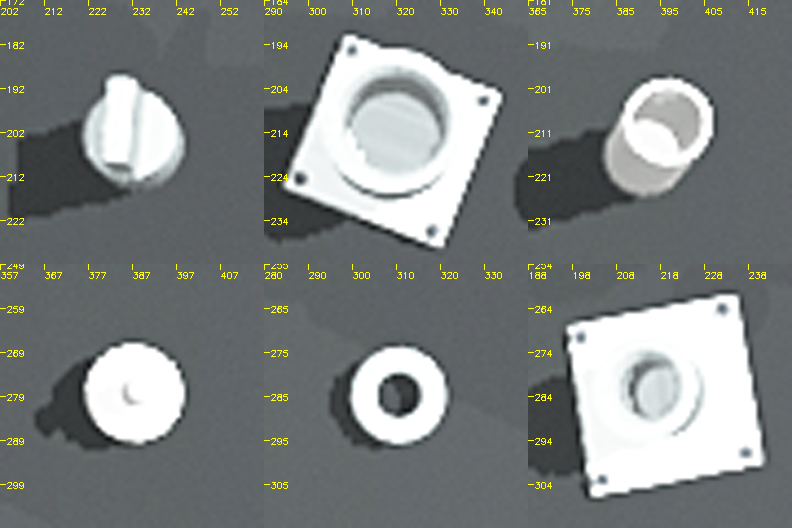

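View pics/sidec.png

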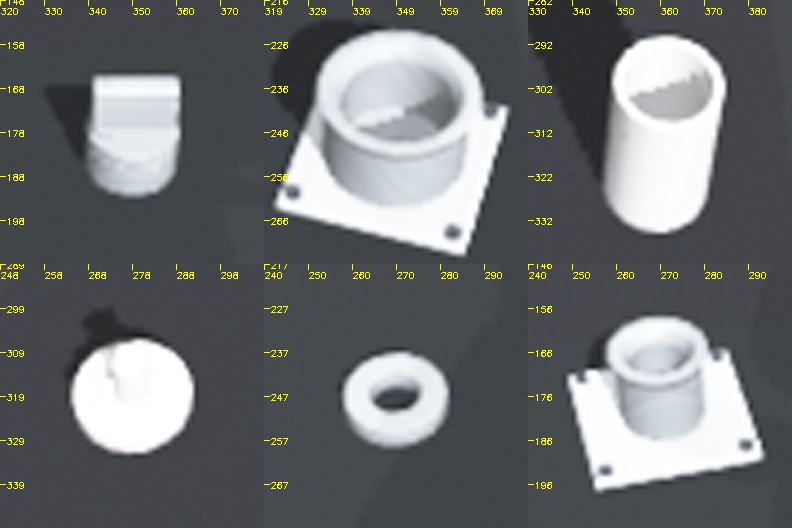

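```bash
python3 - <<'E'
from h import *
t=load('top0');s=load('side0')
P={'cup':((396.8,208.7,80),(361.8,300,80)),'jackplate':((319.7,216,6),(348,251.5,6)),'jackrim':((319.2,213,52),(349.8,237.4,52)),'lid':((387.6,278.3,16),(278.1,318.8,12)),'ring':((310.7,284.8,12),(269.9,246.1,12)),'cap':((229.3,199.3,58),(350.9,167.5,58))}
for k,(a,b) in P.items(): print(k,back(t,*a).round(1),back(s,*b).round(1))
for e in [((228.5,190,58),(228,209.5,58)),((225.5,190.5,58),(231.2,190.5,58))]: print('bar',[back(t,*x).round(1) for x in e])
q=[(347,35),(502,95),(442,247),(287,187)]
print([back(t,290+(x-264)/4.4,184+y/4.4,6).round(1) for x,y in q])
E
```

```text
cup [ 610.7 -190.7   80. ] [ 613.4 -188.9   80. ]
jackplate [614.4 -18.    6. ] [616.6 -18.6   6. ]
jackrim [611.  -16.8  52. ] [617.8 -19.1  52. ]
lid [ 460.4 -173.    16. ] [ 463.6 -172.3   12. ]
ring [448.9   6.3  12. ] [452.8   6.   12. ]
cap [646.3 190.3  58. ] [649.5 189.8  58. ]
bar [array([668.6, 192.5,  58. ]), array([622.2, 192.9,  58. ])]
bar [array([667.6, 199.4,  58. ]), array([667.3, 186.2,  58. ])]
[array([674.8,   7.2,   6. ]), array([638.9, -77.5,   6. ]), array([554.8, -42.5,   6. ]), array([589.7,  41.3,   6. ])]
```

Both cameras agree within 2–4 mm, and the sizes fit: the plate side measures 91–92 and the bar 46. Next I'll hover over the cup with the jaws along x and take a wrist picture.

```bash
python3 - <<'E'
from h import *
for n,p in dict(cup=(612,-190,72),jack=(615.5,-18.3,90),lid=(462,-172.6,43),ring=(451,6,27),cap=(648,190,55)).items():
    for y in (0,180,90,-90):
        q=env.solve_ik(p,[180,0,y]); print(n,y,None if q is None else np.round(q))
t=env.get_time_s(); env.movep([612,-190,220],[180,0,90]); print(env.get_time_s()-t)
print(env.get_position(),env.get_orientation())
c=snap('wrist','w1'); print(-np.array(c['R']).T@c['t']); print(proj(c,[612,-190,80]),proj(c,[615.5,-18,52]))
E
```

```text
cup 0 [-20.   8.  97.  -0.  75.  70.]
cup 180 [ -20.    8.   97.    0.   75. -110.]
cup 90 [-20.   8.  97.   0.  75. -20.]
cup -90 [-20.   8.  97.  -0.  75. 160.]
jack 0 [ -4.   4. 100.  -0.  76.  86.]
jack 180 [ -4.   4. 100.   0.  76. -94.]
jack 90 [ -4.   4. 100.   0.  76.  -4.]
jack -90 None
lid 0 [-23.  -9. 117.  -0.  72.  67.]
lid 180 [ -23.   -9.  117.    0.   72. -113.]
lid 90 [-23.  -9. 117.   0.  72. -23.]
lid -90 [-23.  -9. 117.  -0.  72. 157.]
ring 0 [ -2. -14. 123.  -0.  71.  88.]
ring 180 [ -2. -14. 123.   0.  71. -92.]
ring 90 [ -2. -14. 123.  -0.  71.  -2.]
ring -90 None
cap 0 [ 14.  13.  93.  -0.  74. 104.]
cap 180 [ 14.  13.  93.   0.  74. -76.]
cap 90 [14. 13. 93. -0. 74. 14.]
cap -90 [  14.   13.   93.    0.   74. -166.]
3.3667000000000002
[ 612.17420145 -189.43270938  219.98765703] [-1.79997753e+02 -5.30997909e-03  9.00500160e+01]
[ 612.27717081 -115.16707402  361.74746735]
(np.float64(316.4359838612641), np.float64(243.60457763626695)) (np.float64(321.2202813497486), np.float64(8.010581868966455))
```

View pics/w1.png

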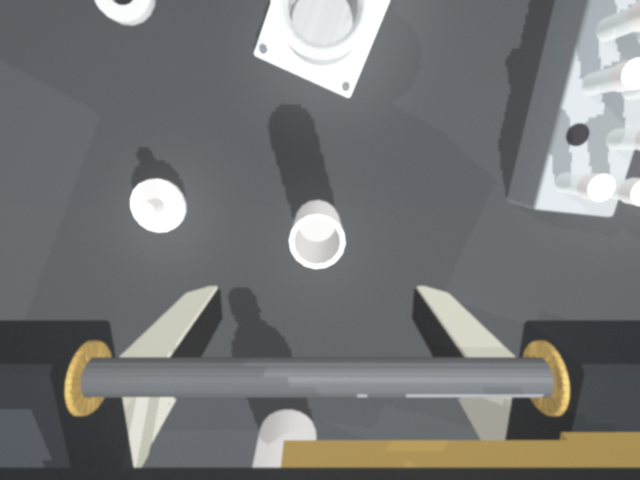

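The wrist view shows the cup rim at (317.5,240.5), the lid flange at (158,205) and the jacket at the top edge.

```bash
python3 - <<'E'
from h import *
c=load('w1')
print(back(c,317.5,240.5,80),back(c,158,204.5,16))
print(back(c,289,240,80)-back(c,346,240,80),back(c,129,205,16)-back(c,187,205,16))
E
```

```text
[ 612.83619238 -187.47577058   80.        ] [ 463.14396934 -169.03829066   16.        ]
[-4.47744287e+01 -1.05790103e-02  0.00000000e+00] [-5.44940874e+01 -1.19830263e-02  0.00000000e+00]
```

```bash
python3 - <<'E'
from h import *
t=env.get_time_s()
env.line_to([612.5,-189,71],speed=120)
env.command_gripper(0.3,15); print(env.get_gripper_width()*93, env.get_position(), env.get_wrist_force())
env.line_to([612.5,-189,175],speed=150)
env.line_to([615.5,-110,175],speed=150)
env.hold(0.3)
print(env.get_gripper_width()*93,env.get_wrist_force(),env.get_time_s()-t,env.get_position())
c=snap('wrist','w2');snap('side','s2')
E
```

```text
44.2958787144773 [ 612.48315625 -189.01255805   70.96430011] [ 0.02086742 -0.49542694  0.20497677]
44.09333270832124 [ 0.41157708 -0.18365566 -1.21360214] 4.0333 [ 615.44979725 -110.5946149   174.89605044]
```

View pics/w2.png

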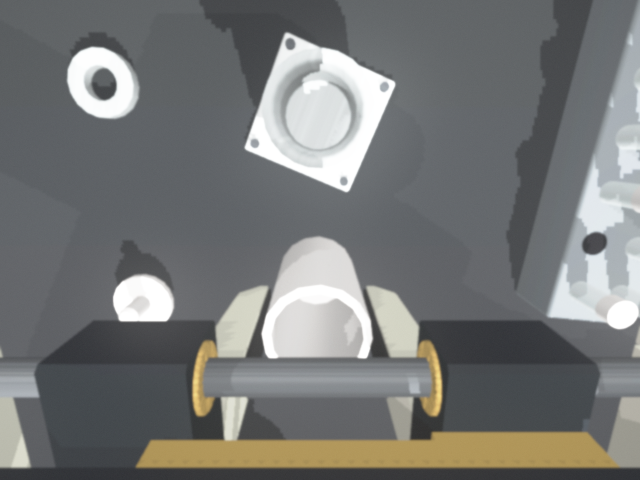

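View pics/s2.png

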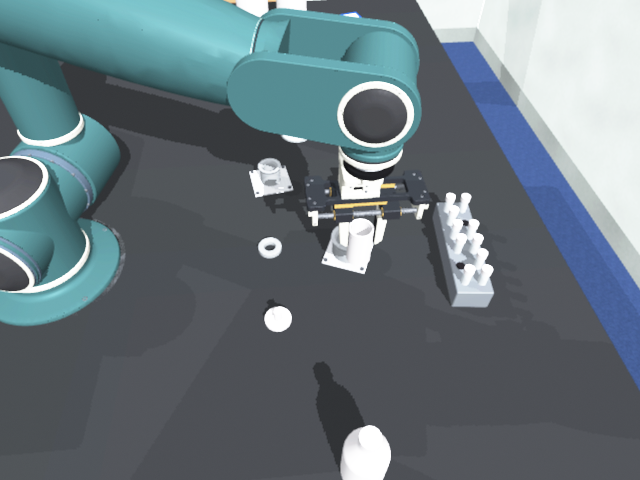

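The cup is held upright. The jacket plate corners are at (287,33), (395,84), (348,191), (245,149), the bore floor centre at about (318,115) and the ring hole at (104,85).

```bash
python3 - <<'E'
from h import *
from itertools import product
c=load('w2')
q=[back(c,u,v,6) for u,v in [(287,33),(395,84),(348,191),(245,149)]]
print(np.mean(q,0),[np.linalg.norm(q[i]-q[i-1]).round(1) for i in range(4)])
print('floor',back(c,318.5,115,8)); print('ring',back(c,103.5,83,12), 'cuprim',back(c,317.5,286,184),back(c,317.5,335,184))
# extremes along column; rim top visible at v~288
print(proj(c,[615.5,-110+22,184]),proj(c,[615.5,-110-22,184]))
E
```

```text
[617.20001516 -14.74133707   6.        ] [np.float64(91.4), np.float64(90.2), np.float64(89.6), np.float64(90.9)]
floor [617.00506532 -13.5878822    8.        ]
ring [453.49662324   9.31956711  12.        ] cuprim [615.86052091 -88.35656287 184.        ] [ 615.84232721 -109.20016837  184.        ]
(np.float64(316.55729075501864), np.float64(285.1293417422456)) (np.float64(316.72229918506565), np.float64(384.5181415105728))
```

```bash
python3 - <<'E'
from h import *
env.line_to([616,-17.2,175],speed=150)
env.line_to([616,-17.2,130],speed=120); env.hold(.2)
c=snap('side','s3');snap('wrist','w3');print(env.get_position(), env.get_time_s())
im=cv2.imread('pics/s3.png'); a=cv2.resize(im[170:270,300:400],(600,600),interpolation=cv2.INTER_CUBIC);cv2.imwrite('pics/s3c.png',a)
print(proj(c,[616,-17.2,59]),proj(c,[616,-17.2,139]))
E
```

```text
[616.23463973 -17.22247164 130.64261572] 9.2917
(np.float64(349.0074975338884), np.float64(234.4836339701124)) (np.float64(351.3513549993794), np.float64(206.6969778111783))
```

View pics/s3c.png

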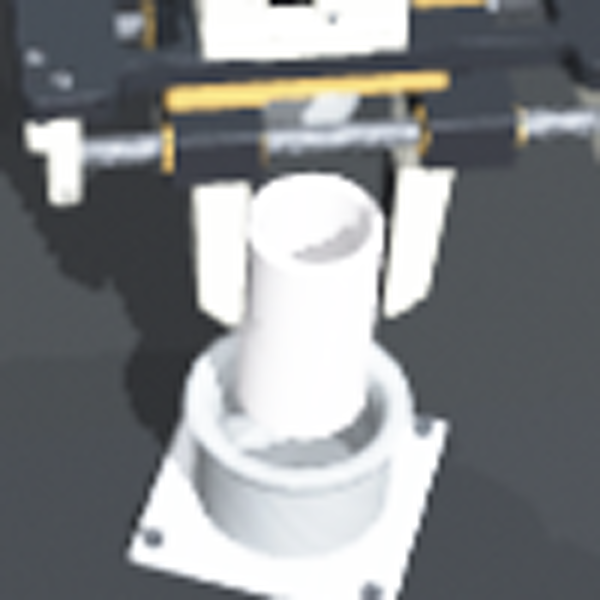

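View pics/w3.png

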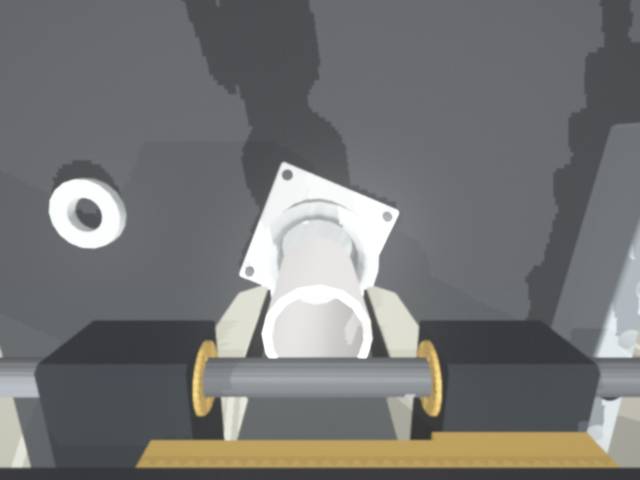

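The side view suggests the cup is about 2 mm too far in +x and 3 mm too far in −y relative to the bore. I'll check that against this wrist view.

```bash
python3 - <<'E'
from h import *
c=load('w3')
a,b=back(c,399,213,6),back(c,240,272,6); e=back(c,283,162,6); print((a+b)/2, np.linalg.norm(a-b),np.linalg.norm(a-e),np.linalg.norm(b-e))
im=cv2.imread('pics/w3.png'); cv2.imwrite('pics/w3c.png',cv2.resize(im[150:370,220:420],(800,880)[:2],interpolation=cv2.INTER_CUBIC)[:600])
E
```

```text
[617.25906275 -13.43040602   6.        ] 126.76218743042328 91.14252088193282 88.72010094905144
```

View pics/w3c.png

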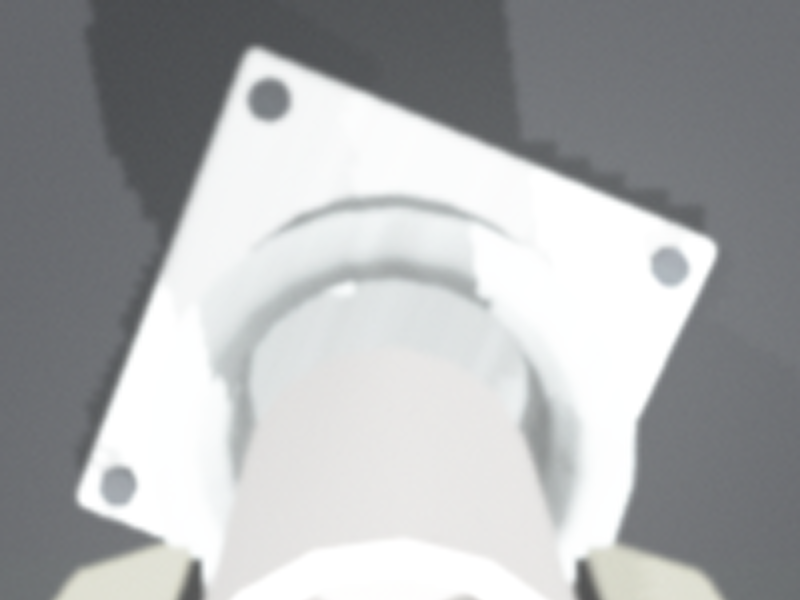

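```bash
python3 - <<'E'
from h import *
env.line_to([615.5,-14.6,130],speed=100)
r=env.line_to([615.5,-14.6,81.5],speed=60,f_stop=6); print(r,env.get_position(),env.get_wrist_force())
if not r: r=env.line_to([615.5,-14.6,77],speed=20,f_stop=5)
print(r,env.get_position(),env.get_wrist_force(),env.get_time_s())
c=snap('side','s4')
im=cv2.imread('pics/s4.png'); a=cv2.resize(im[170:270,300:400],(600,600),interpolation=cv2.INTER_CUBIC);cv2.imwrite('pics/s4c.png',a)
E
```

```text
False [615.72446419 -14.59503657  81.94315612] [ 0.56939181 -0.56493245 -1.38376331]
True [615.7684196  -14.62731769  78.45584099] [ 0.80232288 -1.22265283  2.42157765] 10.75
```

View pics/s4c.png

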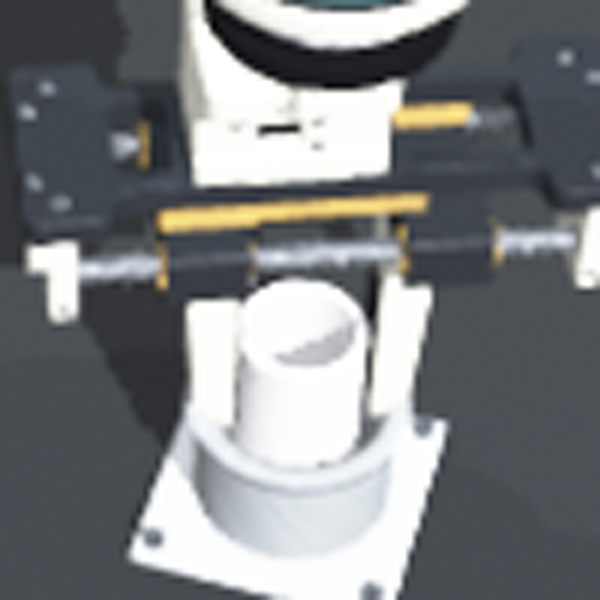

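Contact came at the expected home height (78.5 against 79). Releasing and checking.

```bash
python3 - <<'E'
from h import *
env.command_gripper(1.0)
env.line_to([615.5,-14.6,180],speed=150); env.hold(.2)
c=snap('wrist','w5'); print(env.get_position(),env.get_time_s(),env.get_wrist_force())
im=cv2.imread('pics/w5.png'); cv2.imwrite('pics/w5c.png',cv2.resize(im[170:370,220:420],(600,600),interpolation=cv2.INTER_CUBIC))
print(proj(c,[615.6,-14.6,88]))
E
```

```text
[615.28335046 -14.58654192 179.17016197] 12.8083 [ 0.74972022  0.30783668 -0.43467525]
(np.float64(317.50148661625144), np.float64(261.9244706330511))
```

View pics/w5c.png

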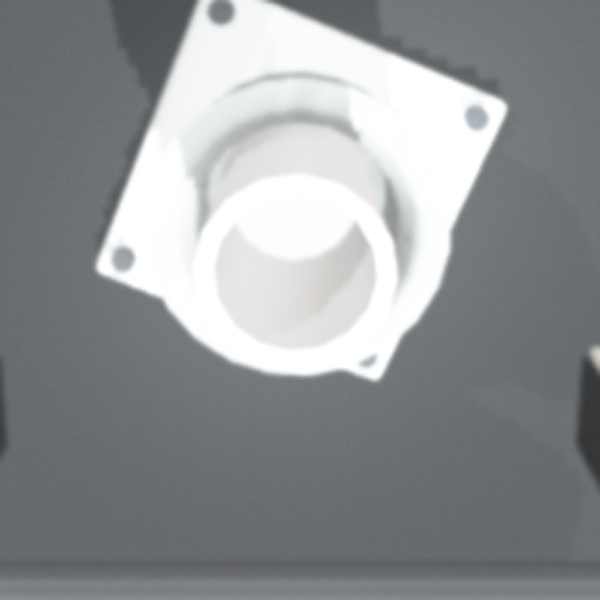

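The cup stands in the bore, with its rim centre at about (318.7,260.7), within about 1 mm of the release point. Now the lid.

```bash
python3 - <<'E'
from h import *
t=env.get_time_s()
env.movep([462,-169.2,150],[180,0,90]); env.hold(.2)
c=snap('wrist','w6'); print(env.get_position(),env.get_time_s()-t)
im=cv2.imread('pics/w6.png'); cv2.imwrite('pics/w6c.png',cv2.resize(im[170:370,220:420],(600,600),interpolation=cv2.INTER_CUBIC))
print(proj(c,[462,-169.2,16]),proj(c,[462,-169.2,44]))
E
```

```text
[ 462.67052323 -168.60553275  149.99941308] 1.1334000000000017
(np.float64(315.6468342429162), np.float64(245.71377387130275)) (np.float64(315.52080878990876), np.float64(256.2099758501603))
```

View pics/w6c.png

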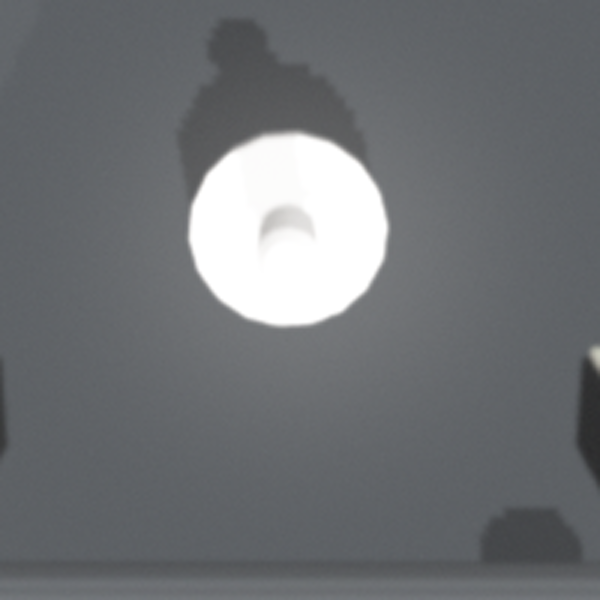

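The lid flange centre reads (316,246.2) against a predicted (315.6,245.7), so its position is confirmed. Grasping.

```bash
python3 - <<'E'
from h import *
t=env.get_time_s()
env.line_to([462.2,-169.7,44],speed=120)
env.command_gripper(0.05,15); print(env.get_gripper_width()*93, env.get_position())
env.line_to([462.2,-169.7,170],speed=150)
env.line_to([615.7,-14.5,170],speed=180)
env.line_to([615.7,-14.5,140],speed=100); env.hold(.2)
print(env.get_gripper_width()*93,env.get_position(),env.get_time_s()-t)
c=snap('wrist','w7');s=snap('side','s7')
im=cv2.imread('pics/w7.png'); a=cv2.resize(im[200:400,220:420],(400,400),interpolation=cv2.INTER_CUBIC)
im=cv2.imread('pics/s7.png'); b=cv2.resize(im[180:260,310:390],(400,400),interpolation=cv2.INTER_CUBIC)
cv2.imwrite('pics/7c.png',cv2.hconcat([a,b]))
E
```

```text
15.281843030076395 [ 462.17528429 -169.70345863   43.96219741]
15.763032570374103 [615.9377945  -14.52232021 140.65045991] 5.224999999999998
```

View pics/7c.png

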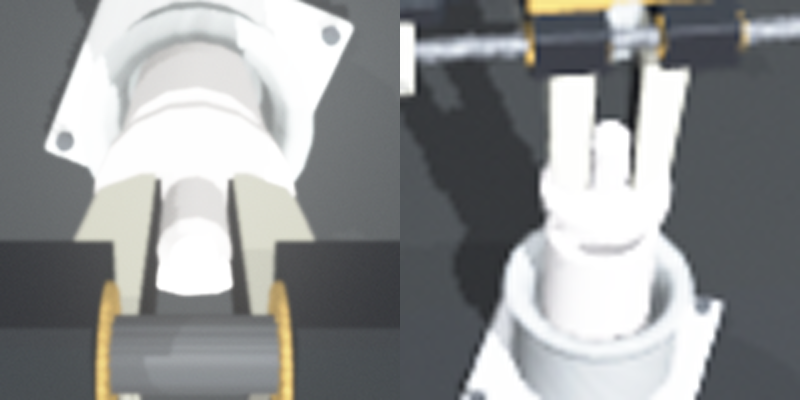

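The lid is level and centred over the cup in both views. Lowering.

```bash
python3 - <<'E'
from h import *
r=env.line_to([615.7,-14.5,126.5],speed=50,f_stop=5); print(r,env.get_position())
if not r: r=env.line_to([615.7,-14.5,122],speed=20,f_stop=4)
print(r,env.get_position(),env.get_wrist_force())
s=snap('side','s8');c=snap('wrist','w8');print(env.get_time_s())
im=cv2.imread('pics/w8.png'); a=cv2.resize(im[200:400,220:420],(400,400),interpolation=cv2.INTER_CUBIC)
im=cv2.imread('pics/s8.png'); b=cv2.resize(im[180:260,310:390],(400,400),interpolation=cv2.INTER_CUBIC)
cv2.imwrite('pics/8c.png',cv2.hconcat([a,b]))
E
```

```text
False [615.50675108 -14.47483128 125.9932924 ]
True [615.92381758 -14.49302228 123.54390253] [1.0536138  0.17955097 4.00785961]
20.025
```

View pics/8c.png

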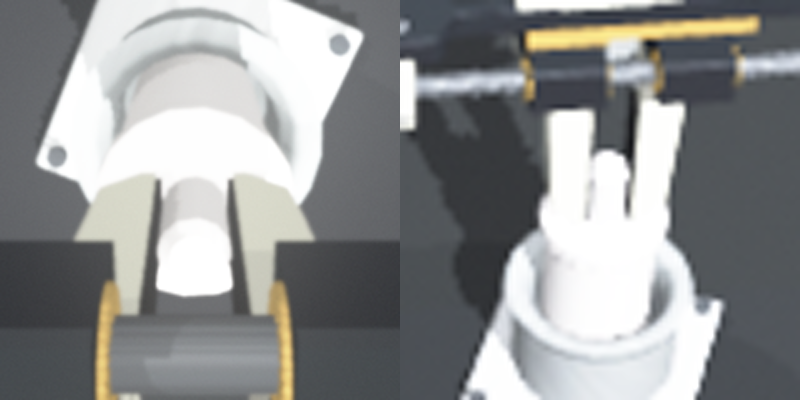

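The lid came home at 123.5 (expected 124). Releasing, checking, then hovering over the ring.

```bash
python3 - <<'E'
from h import *
env.command_gripper(0.8)
env.line_to([615.7,-14.5,200],speed=150); env.hold(.2)
c=snap('wrist','w9'); print('lid pred',proj(c,[615.7,-14.5,96]),proj(c,[615.7,-14.5,124]))
env.movep([452,9.2,140],[180,0,90]); env.hold(.2)
d=snap('wrist','w10'); print('ring pred',proj(d,[452,9.2,12]),env.get_time_s())
a,b=[cv2.resize(cv2.imread(f'pics/{n}.png')[170:370,220:420],(400,400),interpolation=cv2.INTER_CUBIC) for n in('w9','w10')]
cv2.imwrite('pics/9c.png',cv2.hconcat([a,b]))
E
```

```text
lid pred (np.float64(317.443865354972), np.float64(256.7061048132791)) (np.float64(317.4218359020996), np.float64(269.89250535964976))
ring pred (np.float64(315.2332012709415), np.float64(246.60533288157288)) 22.9833
```

View pics/9c.png

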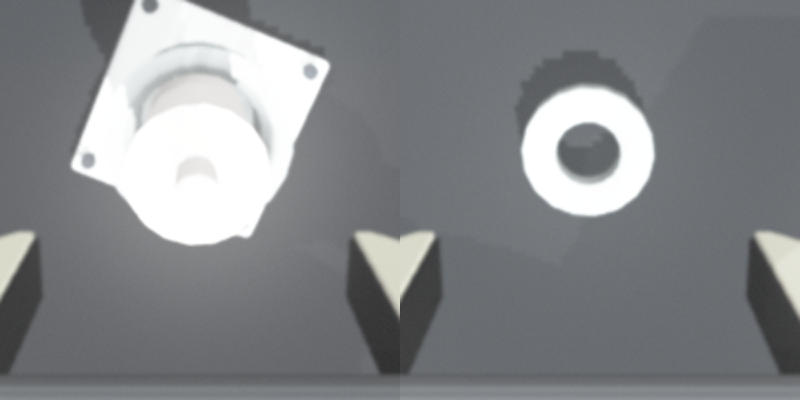

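The lid sits level, with its flange centred at (319,256.5). The ring centre reads (314,245.5), so it lies near (450.7,9.6).

```bash
python3 - <<'E'
from h import *
env.line_to([450.7,9.6,28],speed=120,f_stop=15)
env.command_gripper(0.3,20); print(env.get_gripper_width()*93, env.get_position())
env.line_to([450.7,9.6,190],speed=150)
env.line_to([616,-14.4,190],speed=180)
env.line_to([616,-14.4,157],speed=100); env.hold(.2)
print(env.get_gripper_width()*93,env.get_position(),env.get_time_s())
c=snap('wrist','w11');s=snap('side','s11')
im=cv2.imread('pics/w11.png'); a=cv2.resize(im[200:400,220:420],(400,400),interpolation=cv2.INTER_CUBIC)
im=cv2.imread('pics/s11.png'); b=cv2.resize(im[180:260,310:390],(400,400),interpolation=cv2.INTER_CUBIC)
cv2.imwrite('pics/11c.png',cv2.hconcat([a,b]))
E
```

```text
48.88357110795731 [450.80839671   9.59075833  28.21361766]
49.03784566847272 [616.23846528 -14.43119249 157.66480869] 27.6
```

View pics/11c.png

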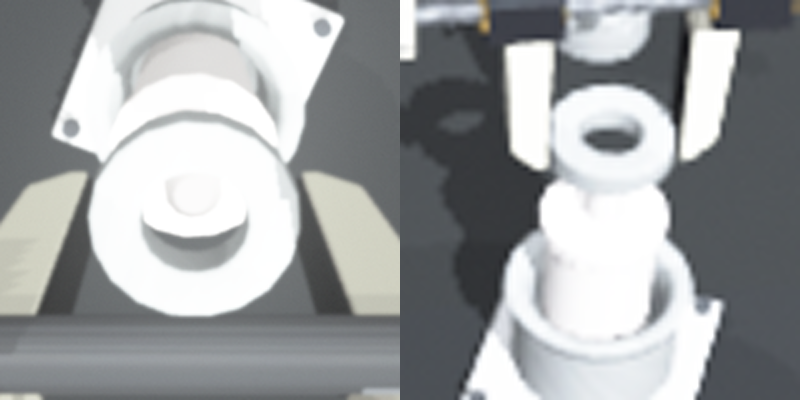

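The ring is level and the stem shows centred through its hole. Lowering.

```bash
python3 - <<'E'
from h import *
r=env.line_to([616,-14.4,127],speed=50,f_stop=5); print(r,env.get_position())
if not r: r=env.line_to([616,-14.4,122],speed=20,f_stop=4)
print(r,env.get_position(),env.get_wrist_force())
s=snap('side','s12');c=snap('wrist','w12');print(env.get_time_s())
im=cv2.imread('pics/w12.png'); a=cv2.resize(im[200:400,220:420],(400,400),interpolation=cv2.INTER_CUBIC)
im=cv2.imread('pics/s12.png'); b=cv2.resize(im[180:260,310:390],(400,400),interpolation=cv2.INTER_CUBIC)
cv2.imwrite('pics/12c.png',cv2.hconcat([a,b]))
E
```

```text
False [616.09474193 -14.38534572 127.20202292]
True [616.40768933 -14.42770094 123.95390579] [ 1.95917723 -0.73122579  2.54696773]
28.8083
```

View pics/12c.png

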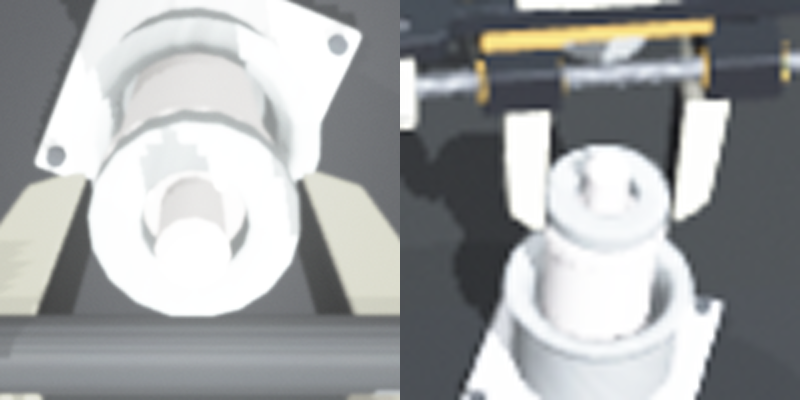

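The ring is home (contact at 123.95, expected 124.2). Releasing, then looking at the cap, and working out the jug's clearance.

```bash
python3 - <<'E'
from h import *
t=load('top0'); s=load('side0'); print('jug',back(t,140,252,0),back(s,297,131,0))
env.command_gripper(0.85)
env.line_to([616,-14.4,210],speed=150); env.hold(.2)
c=snap('wrist','w13'); print('ring pred',proj(c,[616,-14.4,108]),proj(c,[616,-14.4,124]))
env.movep([648,193,220],[180,0,180]); env.hold(.2)
d=snap('wrist','w14'); print('cap pred',proj(d,[648,193,58]),proj(d,[648,193,28]),env.get_time_s(),env.get_position())
a=cv2.resize(cv2.imread('pics/w13.png')[170:370,220:420],(400,400),interpolation=cv2.INTER_CUBIC)
cv2.imwrite('pics/13c.png',a)
E
```

```text
jug [536.00663712 415.53079577   0.        ] [536.76172087 422.21876451   0.        ]
ring pred (np.float64(317.3758265702624), np.float64(257.53130634466436)) (np.float64(317.36412042476553), np.float64(264.81409585282984))
cap pred (np.float64(317.58938017590515), np.float64(236.01982756457969)) (np.float64(317.5424337508037), np.float64(228.33704690083735)) 31.8833 [648.0926867  192.42195345 220.09455153]
```

View pics/13c.png

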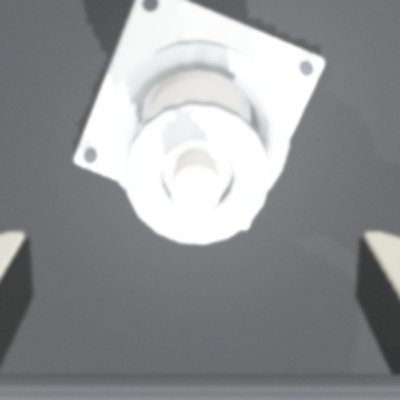

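View pics/w14.png

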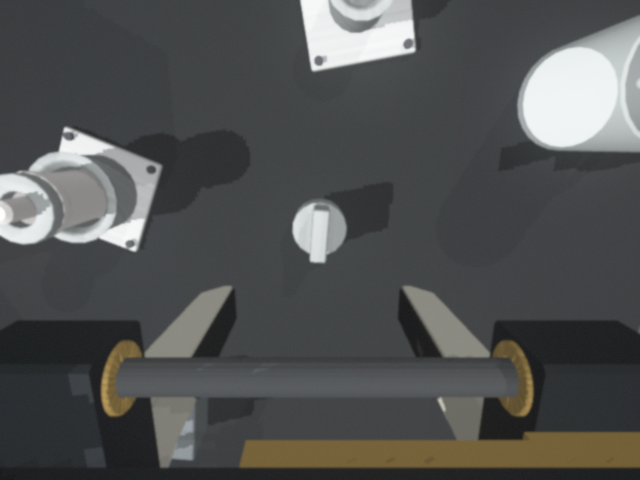

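The ring lies flat with the stem inside it. The cap is at (320,230), its bar running nearly along image rows, which is world x. The jug is 230 mm clear. Enlarging the cap.

```bash
python3 - <<'E'
import cv2
a=cv2.resize(cv2.imread('pics/w14.png')[190:270,280:360],(640,640)[:2],interpolation=cv2.INTER_CUBIC)[:600]
cv2.imwrite('pics/14c.png',a)
E
```

```text
(no output)
```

View pics/14c.png

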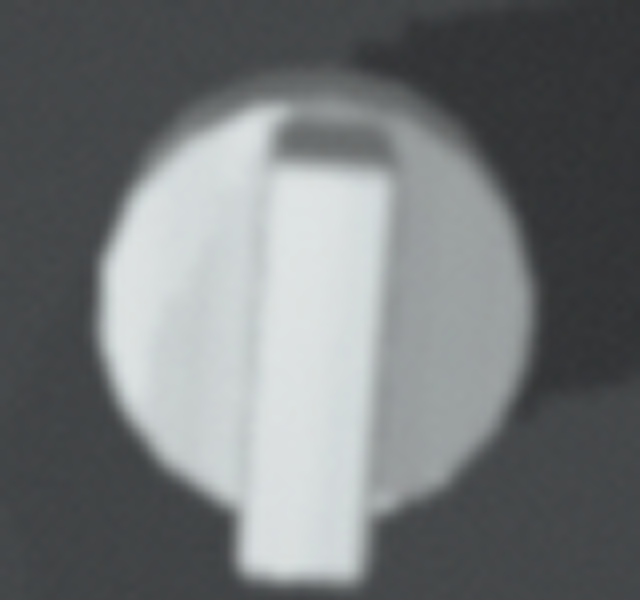

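```bash
python3 - <<'E'
from h import *
c=load('w14')
a,b=back(c,280+332.5/8,190+163/8,58),back(c,280+299.5/8,190+577/8,58)
print(a,b,(a+b)/2,np.linalg.norm(a-b),np.degrees(np.arctan2(b[1]-a[1],b[0]-a[0])))
print('body',back(c,280+317/8,190+(100+515)/2/8,28))
for y in(175,175.5,180,184.5): print(env.solve_ik([648,193,55],[180,0,y]))
E
```

```text
[626.15264919 196.32919851  58.        ] [671.11735594 192.82967992  58.        ] [648.63500257 194.57943921  58.        ] 45.10068163160235 -4.450251885974941
body [648.09890863 194.92093787  28.        ]
[ 14.42421115  13.01530112  93.37555753   0.          73.60914134
 -70.57578885]
[ 14.42421115  13.01530112  93.37555753   0.          73.60914134
 -71.07578885]
[ 14.42421115  13.01530112  93.37555753   0.          73.60914134
 -75.57578885]
[ 14.42421115  13.01530112  93.37555753   0.          73.60914134
 -80.07578885]
```

```bash
python3 - <<'E'
from h import *
A=[180,0,175.5]
env.movep([648.2,194.1,130],A)
r=env.line_to([648.2,194.1,56],speed=100,f_stop=15)
env.command_gripper(0.05,45); print(r,env.get_gripper_width()*93, env.get_position())
env.line_to([648.2,194.1,225],speed=150)
env.line_to([616.3,-14.7,225],speed=180)
env.line_to([616.3,-14.7,190],speed=100); env.hold(.3)
print(env.get_gripper_width()*93,env.get_position(),env.get_orientation(),env.get_wrist_force(),env.get_time_s())
c=snap('wrist','w15');s=snap('side','s15')
im=cv2.imread('pics/w15.png'); a=cv2.resize(im[200:400,220:420],(400,400),interpolation=cv2.INTER_CUBIC)
im=cv2.imread('pics/s15.png'); b=cv2.resize(im[160:240,310:390],(400,400),interpolation=cv2.INTER_CUBIC)
cv2.imwrite('pics/15c.png',cv2.hconcat([a,b]))
E
```

```text
False 13.80545349645058 [648.18854933 194.13720003  55.97249432]
13.46524276307078 [616.45427411 -14.74893807 190.4906755 ] [-1.79999643e+02  4.11116055e-02  1.75499282e+02] [-0.31619486  0.88804433 -2.70108676] 37.65
```

View pics/15c.png

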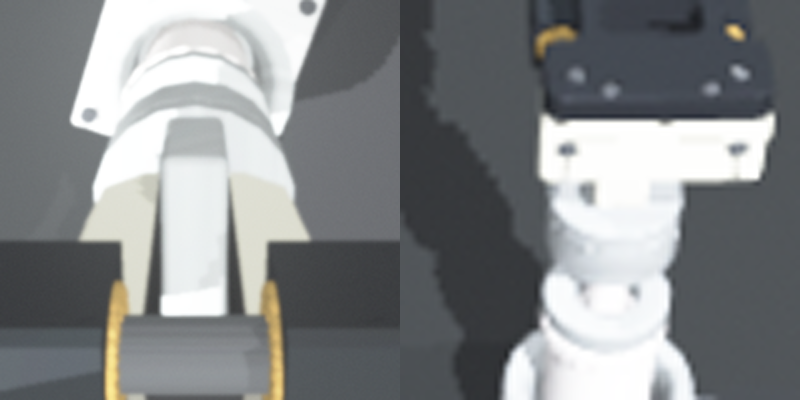

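View pics/w15.png

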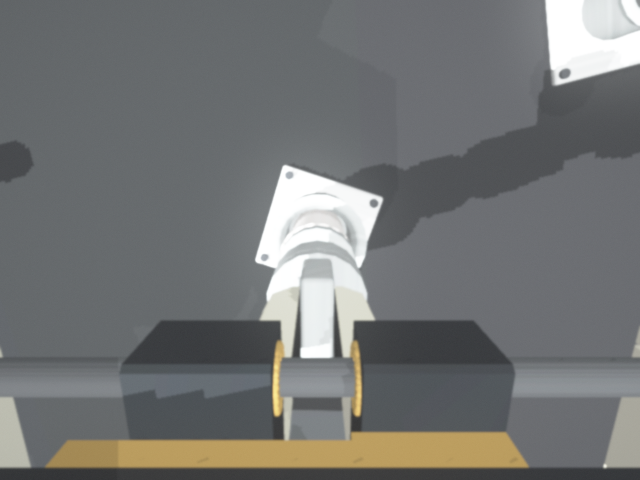

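The cap is aligned with the ring within about 1 mm in both views. Lowering.

```bash
python3 - <<'E'
from h import *
x,y=616.0,-14.7
r=env.line_to([x,y,167],speed=50,f_stop=5); print(r,env.get_position())
if not r: r=env.line_to([x,y,162],speed=20,f_stop=4)
print(r,env.get_position(),env.get_wrist_force())
c=snap('wrist','w16');s=snap('side','s16');print(env.get_time_s())
im=cv2.imread('pics/w16.png'); a=cv2.resize(im[200:400,220:420],(400,400),interpolation=cv2.INTER_CUBIC)
im=cv2.imread('pics/s16.png'); b=cv2.resize(im[170:250,310:390],(400,400),interpolation=cv2.INTER_CUBIC)
cv2.imwrite('pics/16c.png',cv2.hconcat([a,b]))
E
```

```text
False [615.99867587 -14.70202175 166.94675197]
True [616.35434734 -14.72212384 163.88195197] [-0.79607786 -0.12292949  6.45351442]
38.725
```

View pics/16c.png

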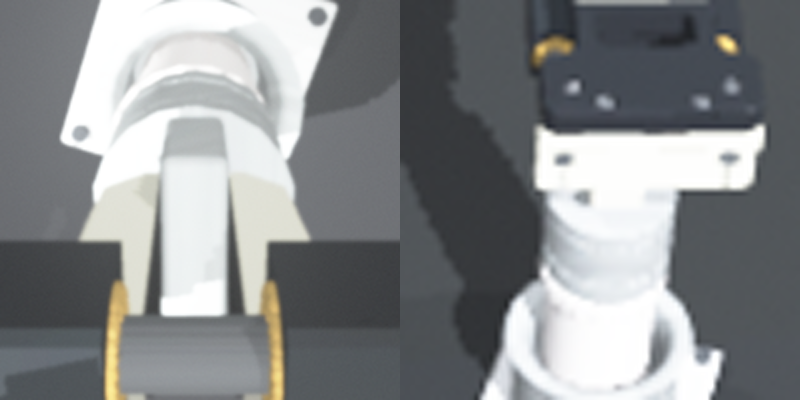

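The cap is down at 163.9 (expected 164). Releasing and clearing away for a last check.

```bash
python3 - <<'E'
from h import *
env.command_gripper(0.5)
env.line_to([616,-14.7,290],speed=120); env.hold(.2)
c=snap('wrist','w17')
print('bar top pred',proj(c,[616,-14.7,166]),'plate',proj(c,[616,-14.7,6]))
env.movep([430,-200,330],[180,0,90]); env.hold(.3)
s=snap('side','s17'); t=snap('top','t17'); print(env.get_time_s())
print([proj(s,[616,-14.7,z]) for z in (166,8)])
a=cv2.resize(cv2.imread('pics/w17.png')[150:350,220:420],(400,400),interpolation=cv2.INTER_CUBIC)
b=cv2.resize(cv2.imread('pics/s17.png')[180:280,300:400],(400,400),interpolation=cv2.INTER_CUBIC)
cv2.imwrite('pics/17c.png',cv2.hconcat([a,b]))
E
```

```text
bar top pred (np.float64(316.7364152303108), np.float64(248.79314407157614)) plate (np.float64(316.84627878044176), np.float64(211.8553493901558))
42.3417
[(np.float64(352.02330675065804), np.float64(195.51828592242856)), (np.float64(347.50097123670537), np.float64(249.51757033255535))]
```

View pics/17c.png

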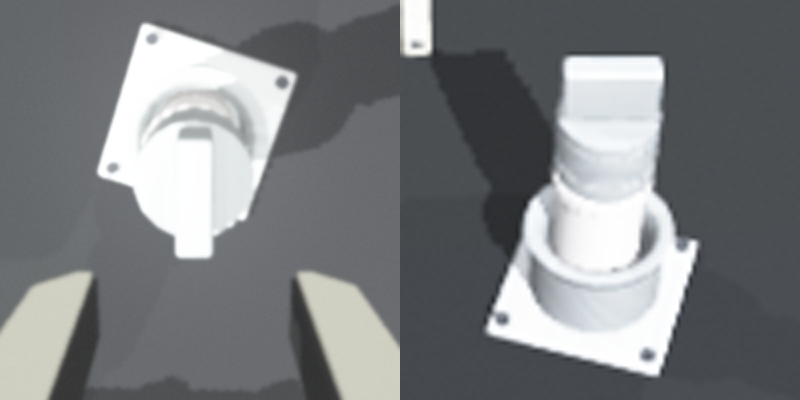

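View pics/s17.png

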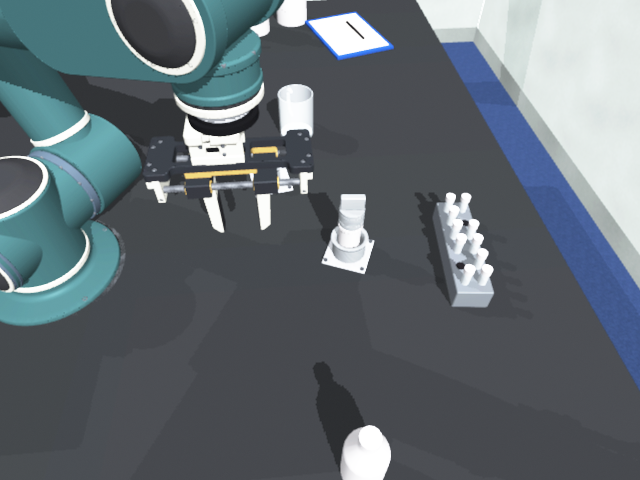

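View pics/t17.png

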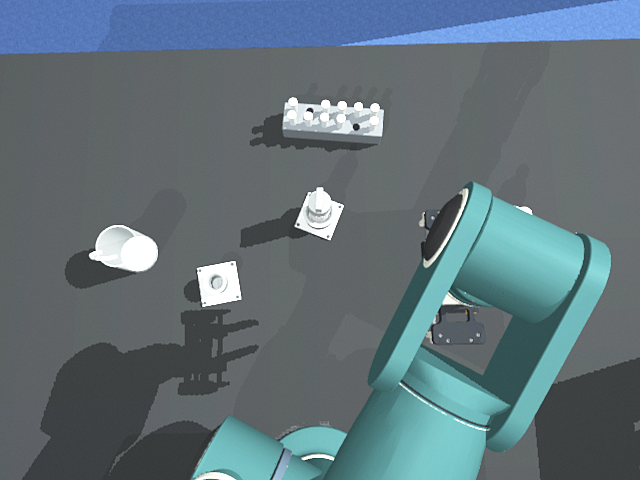

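The stack stands upright. The bar top reads (353,196) against a predicted (352,195.5), and cap, ring and flange edges are flush. The jug, the bottle and the empty narrow jacket are unchanged. Handing in.

```bash
python3 -c "
from cell import env
env.close_job(); print(env.get_time_s())"
```

```text
the job is handed in; nothing more can be done
the job is handed in; nothing more can be done
```

I assembled the vessel in the wide jacket: cup, lid, ring, then cap. I handed it in after about 42 s of the 106 s allowed; the hand-in gave no verdict.

- **Seating:** each piece met resistance within about 0.6 mm of its calculated home height. The tool heights, with the calculated ones in brackets, were cup 78.5 (79), lid 123.5 (124), ring 123.95 (124.2) and cap 163.9 (164).
- **Last pictures:** the stack stands upright, with cap, ring and lid flange flush. The handle's top is within about 1.5 pixels (roughly 2–3 mm) of where it should be in the side view. The gripper is clear, the narrow jacket is empty, and the jug and bottle look unmoved.
- **Disagreements:** the cameras differed by up to about 4 mm on positions, mostly in y. I corrected for this by comparing pieces within the same view before lowering each one. The jacket's x position was never settled to better than about 2 mm, which is inside the cup's 4 mm clearance in the bore.

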